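Lift the cast lever by its balance mark and hold it over the locating fixture

ROBOT

A 6-joint arm with a two-finger parallel gripper is mounted at the origin on the work surface; the furniture and walls round the work are solid. World frame = base frame: x ahead of the robot, y to its left, z up, the work surface at z = 0. Lengths are in mm, angles in degrees, forces in N, time in s.
With the tool pointing down it reaches from about 275 to 850 mm from the base axis. Payload 5.2 kg.
Tool frame: the origin (TCP) lies at the very end of the fingers, on their centre line; the grasp point (between the pads) lies 19 mm behind it; z points along the fingers, y is the line along which they close (so a half turn about z gives the same grasp; the last joint's range is limited). The gripper opens to 85 mm and grips with 20 to 120 N. Pads are 22 mm wide; open, the fingers measure 114 mm over their backs; the gripper's body (76 mm by 85 mm) begins 54 mm behind the grasp point. The pads swing forward as they close: fully open they stand 13 mm farther back than shut.
Start: joints at [-83.812, 14.817, 87.949, -0, 77.235, -11.62], TCP at [168.222, -523.647, 231.31] pointing down, gripper open.
Joint ranges: [-179.93, 179.93], [-52.35, 119.4], [10.71, 147.94], [-69.91, 249.91], [12.55, 155.21], [-178.61, 178.61]. Speed limits (degrees/s): [147.25, 147.25, 180, 180, 180, 180].

INTERFACE

Orientations are given as a 3x3 rotation matrix whose columns are the frame's x, y, z axes.
In Python, from workcell import arm, cams, hand_in gives the robot as it stands.
- The arm moves only by the shell command python3 -m inch 'ROWS' [OPENING] [FORCE]. ROWS is text: rows parted by semicolons, each of 4 numbers parted by spaces: the shift along the tool's x, y, z in m, then the turn about the tool's z in degrees. A call has 1 to 12 rows; each row shifts and turns the commanded pose from where the row before left it, along the tool's axes as they then stand; what a row does not reach is not made up. A row lasts 1/12 s, in which the tool goes at most 41.7 mm and 7.16 degrees, less where a joint would pass 70% of its speed; a pose out of reach is approached as far as the arm can. A call with a gripper value outside its range is refused whole. OPENING is the closure, from -1 (fully open) to 1 (shut), so that 0 is half open, set as the call begins (- or left out, the last holds). The fingers move at their own pace and stop on an object; FORCE is the grip in N (left out, the last holds). Time passes only in rows, so rows that do not move let the fingers close. It gives the time, the measured TCP pose, the force, the opening and the grip force at its end, in the units of the state.
- arm.sense(): the state, without advancing time (a new reading comes with each control period).
- cams.get_image(name): name is "scene" or "top" or "wrist"; returns a dict with "img" (420x560x3 uint8, blue, green, red), "fx", "fy", "cx", "cy" (pixels), "eye" and "attitude" of the camera in the world; the wrist camera has in their place "mount" (4x4, takes a point from camera to tool coordinates, whose origin is the TCP and whose axes are the flange's). Camera axes: x right, y up, looking along -z (the intrinsics and any distortion apply to the point x, -y, -z); pixel columns grow to the right and rows downward; lengths in mm; the calibration is good to about 2 mm. The wrist camera is an equidistant fisheye: a pixel r from the principal point sees the ray r / f radians off the axis. A picture is of the moment at which its call begins: read the wrist's pose just before it. There is no depth.
- hand_in(): hands the job in; it is judged then, once.
The state is a dict: "time": time; "joint_positions": joint angles; "joint_vel": joint speeds; "joint_efforts": joint torques, N m; "ee_pos": TCP position; "eef_rot": TCP orientation; "force": force on the tool from outside, world axes, zero at the start; "ft_torque": the same for the moment, N m; "gripper_width": finger opening in mm; "grip_force": force on a finger pad.
Only numpy, scipy, OpenCV 4.12 (cv2) and the standard library are available. Lean on these libraries where they do the work, as an engineer would, in place of code of your own. Each camera call takes 0.05 s, during which the arm holds its last target. There are 200 camera calls.

TASK

Take the blue cast lever by its yellow balance mark, draw it along the table out of the parking bay until its thick boss is clear of the red bridge, then lift it and carry it level to the grey locating fixture. Finish while still holding it there, level and still, its bore straight above the big pin and its eye straight above the small pin, with about 5 cm of air between its underside and the pin tips. Do not let it touch the fixture, and leave the red jar and the V-block where they are.

Things in the scene. Friction and masses are not known exactly. Their poses are not given: they have to be found in the camera images.
- lever: loose blue cast lever, about 0.55 kg, 230 mm long, 40 mm high, standing on its thick boss and small eye, joined by a straight bar 16 mm wide and 22 mm high whose lower side is 16 mm above the table. Origin on its underside below the balance mark; x along the bar towards the boss, z up. The bar is clear from 115 mm behind the mark to 22 mm ahead of it. It balances at the yellow mark.
- lever_mark (a point): centre of the yellow painted band, 16 mm long, round the lever's bar: its balance point, half-way up the bar and 27 mm above the lever's underside. Axes as the lever's.
- lever_bore (a point): centre of the lever's boss, half-way up (20 mm above its underside), 60 mm ahead of the mark along the lever's x. The boss is 52 mm across and 40 mm high with an upright through bore of 28 mm.
- lever_eye (a point): centre of the lever's eye, half-way up (20 mm above its underside), 130 mm behind the mark. The eye is 28 mm across, with an upright hole of 16 mm.
- bay: fixed parking bay: two 6 mm dark steel side walls and a back wall carry a red bridge, 52 mm high, 122 mm wide over the feet. Origin on the table where the boss's centre is parked (within 4 mm); x points inward, the mouth is open to -x. Channel 64 mm wide, 46 mm high under the bridge, which begins at x = -15 mm, the walls at x = -26 mm: draw the lever 65 to 80 mm to -x to be clear of all.
- fixture: the fixed locating fixture, a grey base plate 264 x 70 x 10 mm bolted to the table, with a big and a small steel pin and a yellow line across it. Its origin lies on the table under the yellow line, where the lever's mark belongs; x points to the big pin, z up.
- big_pin (a point): tip of the big pin, 45 mm above the table, 60 mm along the fixture's x from its origin; pin 23 mm thick on a 48 mm shoulder. Axes as the fixture's. The bore goes above it.
- small_pin (a point): tip of the small pin, 45 mm above the table, 130 mm along the fixture's -x from its origin; pin 12 mm thick on a 28 mm shoulder. The eye goes above it.
- tip_jar: red metal jar, loose, 60 mm across and 60 mm high, to be left alone; origin at its underside.
- v_block: steel V-block, loose, 45 x 60 x 36 mm, to be left alone; origin at its underside.
Things that resemble listed ones, but are neither listed nor needed, are in the scene too. There is more than one size of the bay; the one meant has the size given above.

How it is judged:
By the outcome, as a careful person would: the job done as asked, in the order asked, and still so for the second after the job is handed in, while the arm keeps its last pose, push and grip.
It also fails if it takes over 50 s, if anything falls off the work surface, if the arm or the gripper's body presses on something with over 40 N, if the wrist force passes 120 N, or if a joint passes its speed limit or range.

## Working session

There is one attempt and no reset: what is moved stays moved. The work goes in short steps, Python scripts to look and compute and a shell command to move; the robot and the scene stay as the last step left them, time stands still between calls to the robot, and variables do not carry over. Pictures are saved under pics/ and viewed, at most 10 in all, crops included, and the job is handed in when it is done.

```bash
mkdir -p pics; cat > h.py <<'E'
import numpy as np, cv2
from workcell import arm, cams
def snap(n,f):
    d=cams.get_image(n); cv2.imwrite('pics/'+f,d['img']); return d
def pix2plane(d,u,v,z):
    R=np.array(d['attitude']); e=np.array(d['eye'])
    r=R@np.array([(u-d['cx'])/d['fx'],-(v-d['cy'])/d['fy'],-1.])
    return e+r*(z-e[2])/r[2]
E
python3 - <<'E'
from h import *
s=arm.sense(); print(s['ee_pos'],s['eef_rot'],s['time'])
for n in('scene','top'):
    d=snap(n,n+'0.png'); print({k:np.round(v,3).tolist() if not isinstance(v,str) else v for k,v in d.items() if k!='img'})
E
```

```text
[ 168.15323136 -523.11338113  230.49065752] [[ 9.52091722e-01  3.05812534e-01 -2.17912129e-04]
 [ 3.05812425e-01 -9.52090108e-01  1.78530300e-03]
 [ 3.38496052e-04 -1.76641244e-03 -9.99998383e-01]] 0.0
{'fx': 399.153, 'fy': 399.153, 'cx': 273.91, 'cy': 204.526, 'eye': [9.698, 502.162, 505.014], 'attitude': [[-0.731, 0.34, -0.592], [-0.682, -0.378, 0.625], [-0.011, 0.861, 0.508]]}
{'fx': 466.885, 'fy': 466.885, 'cx': 272.574, 'cy': 205.664, 'eye': [335.323, -5.988, 1122.35], 'attitude': [[-0.015, 0.99, -0.137], [-1.0, -0.016, -0.005], [-0.007, 0.137, 0.991]]}
```

View pics/top0.png

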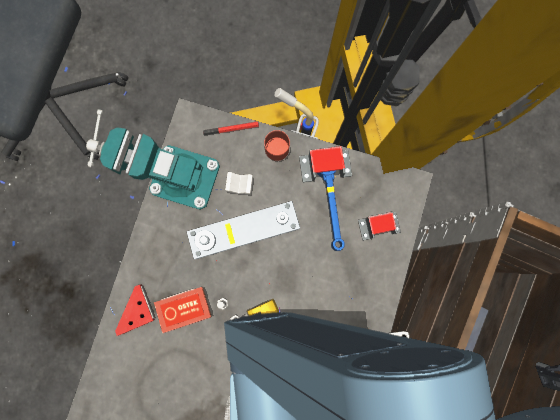

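View pics/scene0.png

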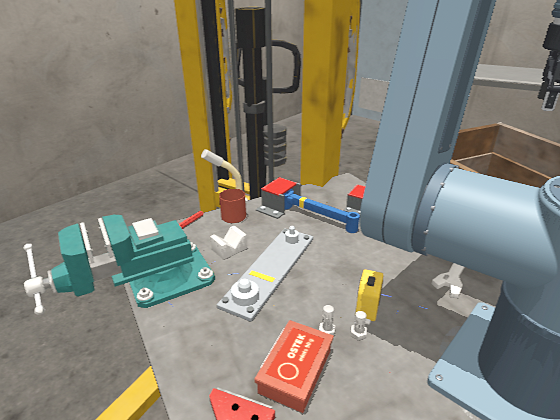

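The top view shows the blue lever with its mark near (331,188). Its boss is under the larger red bridge at (326,160) and its eye is at (337,244). The fixture has its big pin at (204,240), small pin at (283,218) and yellow line at (230,233). The jar is at (277,146) and the V-block at (238,183).

Possible mix-ups: the small red bay at (380,224) against the big bay at (326,160), and the red box at (182,308) or red stop at (135,310), which aren't bays. I'm choosing the big bay, since it holds the lever, and checking that in a close crop.

```bash
python3 - <<'E'
import cv2
i=cv2.imread('pics/top0.png')
a=cv2.resize(i[135:260,285:410],None,fx=4.6,fy=4.6,interpolation=cv2.INTER_CUBIC)
b=cv2.resize(i[190:270,180:310],None,fx=6,fy=6,interpolation=cv2.INTER_CUBIC)
cv2.imwrite('pics/cl.png',a);cv2.imwrite('pics/cf.png',b)
E
```

```text
(no output)
```

View pics/cl.png

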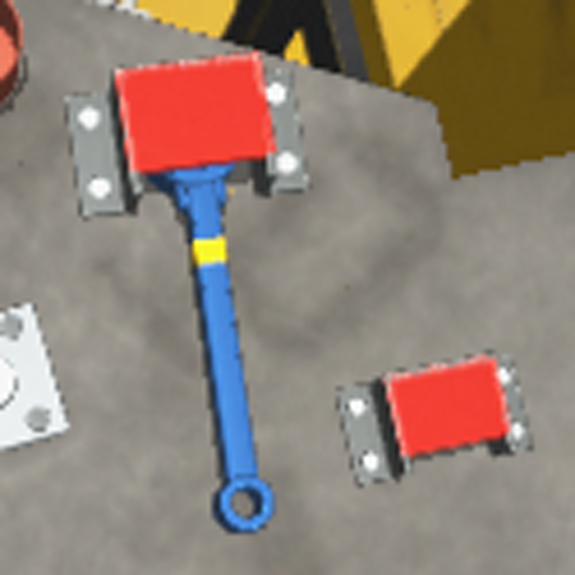

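View pics/cf.png

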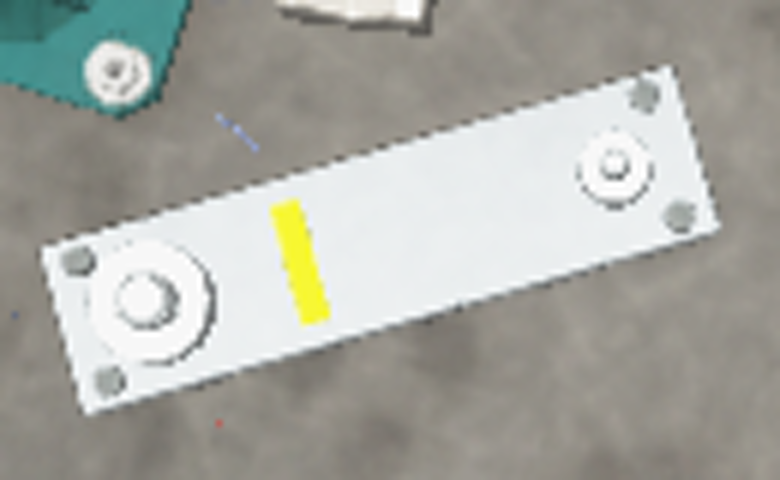

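Lever crop: mark (209,251), eye (244,503), and the boss is under the larger bridge, so the bay choice holds. Fixture crop: big pin tip (143,299), small pin tip (616,163), line centre (300,262). Base corners: (42,247), (670,66), (720,230), (90,413).

```bash
python3 - <<'E'
from h import *
d=cams.get_image('top')
def P(o,s,c,z): return pix2plane(d,(c[0]+.5)/s-.5+o[0],(c[1]+.5)/s-.5+o[1],z)[:2]
L=lambda c,z:P((285,135),4.6,c,z); F=lambda c,z:P((180,190),6,c,z)
m=L((209,251),38); e=L((244,503),40); v=m-e
print('mark',m,'eye',e,np.hypot(*v),np.degrees(np.arctan2(v[1],v[0])))
br=[L(c,52) for c in((115,70),(258,54),(275,153),(133,174))]; print('bridge',np.round(br,1))
print('ang bridge',[np.degrees(np.arctan2(*(a-b)[::-1])) for a,b in((br[0],br[3]),(br[1],br[2]))])
b=F((143,299),45); s=F((616,163),45); y=F((300,262),10); w=b-s
print('big',b,'small',s,np.hypot(*w),np.degrees(np.arctan2(w[1],w[0])),'org from pins',s+w*130/190,'line',y)
c=[F(q,10) for q in((42,247),(670,66),(720,230),(90,413))]
print('plate',np.round(c,1),np.mean(c,axis=0)); 
for a,bb in((c[0],c[1]),(c[3],c[2])): print(np.hypot(*(a-bb)),np.degrees(np.arctan2(*(a-bb)[::-1])))
print(L((430,405),52),P((0,0),1,(277,150),0),P((0,0),1,(238,186),0))
# wrist geometry
E
```

```text
mark [ 522.40079903 -136.73621402] eye [ 393.33587467 -149.98610369] 129.74326292802272 5.861487992769588
bridge [[ 614.6  -90. ]
 [ 621.8 -163.3]
 [ 570.  -170.2]
 [ 560.3  -97.8]]
ang bridge [np.float64(8.101499787184991), np.float64(7.503554234338997)]
big [408.26699251 159.92489886] small [458.05809773 -22.97734617] 189.55839574721412 105.22848745859092 org from pins [423.99049942 102.16629517] line [424.39239482 102.87157845]
plate [[432.  205.7]
 [500.9 -45.9]
 [434.6 -64.4]
 [365.9 186. ]] [433.33180878  70.34997083]
260.86134278151707 105.31614969545923
259.7122834890127 105.32426207976292
[ 440.14697871 -242.92662833] [629.0813818  -13.68146134] [540.43747816  83.01595026]
```

```bash
python3 - <<'E'
from h import *
d=snap('wrist','w0.png'); print(d['mount'],d['fx'],d['cx'],d['cy'])
E
```

```text
[[-7.24432348e-04  9.51266920e-01  3.08367837e-01  7.91709521e+01]
 [ 9.99999466e-01  4.61818410e-04  9.24608052e-04  9.06655235e-03]
 [ 7.37139109e-04  3.08368342e-01 -9.51266746e-01 -1.41103554e+02]
 [ 0.00000000e+00  0.00000000e+00  0.00000000e+00  1.00000000e+00]] 325.19226210127806 280.35652952295584 208.48669202313698
```

View pics/w0.png

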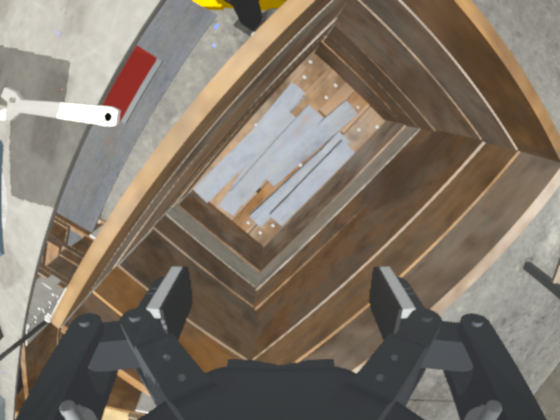

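The wrist view shows the gripper over an open wooden crate whose rim runs close to the fingers, so I'll go straight up first and then across.

```bash
python3 -m inch '0 0 -0.02 0;0 0 -0.035 0;0 0 -0.035 0;0 0 -0.035 0;0 0 -0.035 0;0 0 -0.01 0;0.015 -0.009 0 0;0.03 -0.017 0 0;0.03 -0.017 0 0;0.03 -0.017 0 0;0.03 -0.017 0 0;0.03 -0.017 0 0' -1
```

```text
time: 1.2
ee_pos: [297.4, -381.1, 399.6]
eef_rot: [[0.952, 0.306, -0.001], [0.306, -0.952, 0.003], [0.0, -0.003, -1.0]]
force: [0.3, -1.2, 0.1]
gripper_width: 85.2
grip_force: 0.0
```

```bash
python3 -m inch '0.03 -0.017 0 0;0.03 -0.017 0 0;0.03 -0.017 0 0;0.03 -0.017 0.02 0;0.03 -0.017 0.03 0;0.03 -0.017 0.03 0;0.03 -0.017 0.03 0;0.03 -0.017 0.03 0;0.03 -0.017 0.03 0;0.02 -0.013 0.02 0;0 0 0 6;0 0 0 6'; python3 -m inch '0 0 0 0;0 0 0 0'; python3 - <<'E'
from h import *
s=arm.sense(); p=np.array(s['ee_pos']); R=np.array(s['eef_rot']); print(p,R[:,0],s['time'])
d=snap('wrist','w1.png'); np.savez('w1.npz',p=p,R=R)
E
```

```text
time: 2.2
ee_pos: [510.1, -144.6, 220.7]
eef_rot: [[0.995, 0.1, -0.006], [0.1, -0.995, 0.004], [-0.006, -0.004, -1.0]]
force: [0.0, -1.0, 0.0]
gripper_width: 85.2
grip_force: 0.0
time: 2.37
ee_pos: [510.8, -147.1, 223.4]
eef_rot: [[0.994, 0.105, -0.002], [0.105, -0.994, 0.001], [-0.002, -0.001, -1.0]]
force: [0.2, -0.5, 0.4]
gripper_width: 85.3
grip_force: 0.0
[ 510.80145785 -147.06100557  223.36512772] [ 0.99449476  0.1047703  -0.00183016] 2.3667
```

View pics/w1.png

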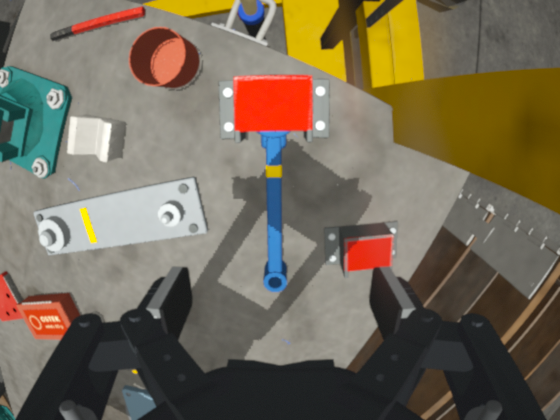

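The wrist view shows the mark at (274,171), the eye at (275,282), the bridge front edge from (237,133) to (311,131), the big pin tip at about (49,234) and the small pin tip at about (172,212).

```bash
cat >> h.py <<'E'
def wpix(d,p,R,u,v,z):
    M=np.array(d['mount']); a=np.array([u-d['cx'],v-d['cy']])/d['fx']; t=np.hypot(*a)
    r=np.array([*(a/t*np.sin(t)),np.cos(t)])*[1,-1,-1]
    o=p+R@M[:3,3]; r=R@M[:3,:3]@r
    return (o+r*(z-o[2])/r[2])[:2]
E
python3 - <<'E'
from h import *
s=arm.sense(); p=np.array(s['ee_pos']); R=np.array(s['eef_rot']); d=cams.get_image('wrist')
for n,u,v,z in(('mark',274,171,38),('eye',275,282,40),('bl',237,133,52),('br',311,131,52),('big',49,234,45),('small',172,212,45)): print(n,wpix(d,p,R,u,v,z))
a=wpix(d,p,R,274,171,38)-wpix(d,p,R,275,282,40);print(np.degrees(np.arctan2(a[1],a[0])),np.hypot(*a))
y=R[:,0];m=np.array([522.4,-136.7])-p[:2];print(np.degrees(np.arctan2(y[1],y[0])),'need tool',R[:2,:2].T@m,p)
E
```

```text
mark [ 523.45876542 -139.20274412]
eye [ 395.15524043 -152.915418  ]
bl [560.1818962  -99.97688513]
br [ 569.28765483 -170.51181622]
big [420.2604293 145.6351713]
small [470.11174089 -33.75254212]
6.100433830826611 129.03422782912256
6.000483715732639 need tool [12.47513219 -9.55798083] [ 510.99237256 -147.50971707  223.87245169]
```

```bash
python3 -m inch '0.006 -0.004 0.01 0;0.007 -0.004 0.02 0;0 0 0.03 0;0 0 0.03 0;0 0 0.03 0;0 0 0.03 0;0 0 0.02 0;0 0 0.015 0;0 0 0.005 0;0 0 0 0'
```

```text
time: 3.3
ee_pos: [522.7, -138.3, 32.9]
eef_rot: [[0.995, 0.101, -0.003], [0.101, -0.995, 0.002], [-0.003, -0.002, -1.0]]
force: [0.3, -0.2, 0.3]
gripper_width: 85.4
grip_force: 0.0
```

```bash
python3 -m inch '0 0 0.01 0;0 0 0.009 0;0 0 0.004 0;0 0 0 0;0 0 0 0'; python3 -m inch '0 0 0 0;0 0 0 0;0 0 0 0;0 0 0 0;0 0 0 0;0 0 0 0;0 0 0 0;0 0 0 0;0 0 0 0;0 0 0 0;0 0 0 0;0 0 0 0' 1 60
```

```text
time: 3.72
ee_pos: [523.8, -138.9, 11.6]
eef_rot: [[0.995, 0.101, 0.0], [0.101, -0.995, -0.0], [0.0, 0.0, -1.0]]
force: [-0.9, 0.6, 0.7]
gripper_width: 85.2
grip_force: 0.0
time: 4.72
ee_pos: [523.9, -138.9, 11.9]
eef_rot: [[0.995, 0.101, 0.0], [0.101, -0.995, -0.0], [0.0, 0.0, -1.0]]
force: [0.4, 1.6, 5.2]
gripper_width: 15.3
grip_force: 59.8
```

```bash
python3 -m inch '-0.003 0 0 0;-0.006 0.0002 0 0;-0.008 0.0002 0 0;-0.008 0.0003 0 0;-0.008 0.0003 0 0;-0.008 0.0003 0 0;-0.008 0.0003 0 0;-0.008 0.0003 0 0;-0.008 0.0002 0 0;-0.006 0 0 0;-0.003 0 0 0;0 0 0 0'; python3 -m inch '0 0 0 0;0 0 0 0'
```

```text
time: 5.72
ee_pos: [449.3, -148.8, 11.9]
eef_rot: [[0.995, 0.101, -0.0], [0.101, -0.995, -0.0], [-0.0, 0.0, -1.0]]
force: [2.3, -1.2, 7.1]
gripper_width: 15.2
grip_force: 60.3
time: 5.88
ee_pos: [449.3, -148.8, 11.9]
eef_rot: [[0.995, 0.101, -0.001], [0.101, -0.995, -0.0], [-0.001, 0.0, -1.0]]
force: [1.2, -1.0, 9.3]
gripper_width: 14.7
grip_force: 60.5
```

```bash
python3 -m inch '0 0 -0.005 0;0 0 -0.01 0;0 0 -0.02 0;0 0 -0.025 0;0 0 -0.025 0;0 0 -0.025 0;0 0 -0.02 0;0 0 -0.01 0;0 0 0 -2;0 0 0 -4;0 0 0 -6;0 0 0 -6' - 80; python3 -m inch '0 0 0 -6;0 0 0 -6;0 0 0 -6;0 0 0 -6;0 0 0 -6;0 0 0 -6;0 0 0 -6;0 0 0 -6;0 0 0 -6;0 0 0 -6;0 0 0 -6;0 0 0 -6'; python3 -m inch '0 0 0 -5;0 0 0 -3;0 0 0 -1;0 0 0 0;0 0 0 0'
```

```text
time: 6.88
ee_pos: [448.0, -147.4, 149.7]
eef_rot: [[0.913, 0.408, -0.005], [0.408, -0.913, 0.003], [-0.004, -0.004, -1.0]]
force: [0.2, 0.5, -4.6]
gripper_width: 14.6
grip_force: 78.2
time: 7.88
ee_pos: [448.0, -147.4, 149.5]
eef_rot: [[-0.106, 0.994, -0.005], [0.994, 0.106, 0.003], [0.003, -0.005, -1.0]]
force: [0.6, 0.1, -4.8]
gripper_width: 14.9
grip_force: 78.3
time: 8.3
ee_pos: [449.3, -148.0, 150.6]
eef_rot: [[-0.254, 0.967, -0.002], [0.967, 0.254, 0.001], [0.002, -0.002, -1.0]]
force: [0.4, -0.4, -5.1]
gripper_width: 14.6
grip_force: 78.4
```

```bash
python3 -m inch '0.01 0.0016 0 0;0.02 0.0032 0 0;0.029 0.0045 0 0;0.03 0.0047 0 0;0.03 0.0047 0 0;0.03 0.0047 0 0;0.03 0.0047 0 0;0.03 0.0047 0 0;0.02 0.0032 0 0;0.013 0.002 0 0;0.0066 0.0011 0 0;0 0 0 -0.5'; python3 -m inch '0 0 0 0;0 0 0 0;0 0 0 0';python3 - <<'E'
from h import *
s=arm.sense(); p=np.array(s['ee_pos']); R=np.array(s['eef_rot']); print(p,np.degrees(np.arctan2(R[1,0],R[0,0])))
snap('top','top2.png');d=snap('wrist','w2.png')
i=cv2.imread('pics/top2.png')
a=cv2.resize(i[150:270,170:310],None,fx=4,fy=4,interpolation=cv2.INTER_CUBIC)
w=cv2.imread('pics/w2.png')
cv2.imwrite('pics/c2.png',np.vstack([a[:,:560],])); 
E
```

```text
time: 9.3
ee_pos: [423.8, 103.4, 151.5]
eef_rot: [[-0.266, 0.964, -0.0], [0.964, 0.266, 0.0], [0.001, -0.0, -1.0]]
force: [-0.6, 0.5, -4.6]
gripper_width: 14.3
grip_force: 78.4
time: 9.55
ee_pos: [424.8, 101.0, 151.6]
eef_rot: [[-0.263, 0.965, 0.0], [0.965, 0.263, -0.0], [-0.0, -0.0, -1.0]]
force: [-0.1, -0.1, -4.8]
gripper_width: 14.5
grip_force: 78.4
[424.76879155 101.03347279 151.56365876] 105.22793772474452
```

View pics/w2.png

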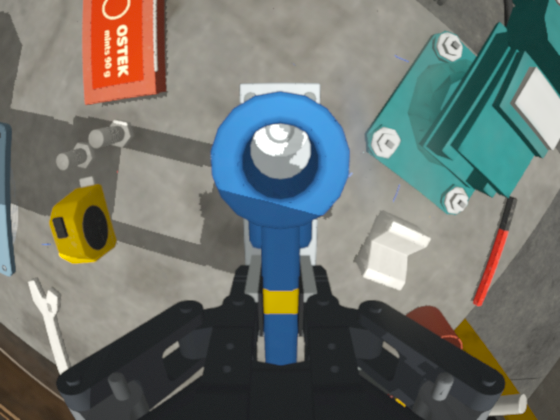

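View pics/top2.png

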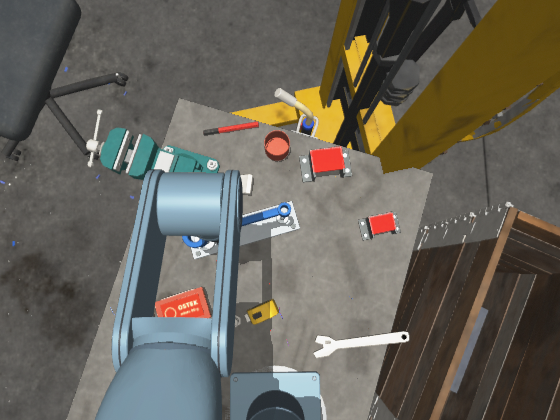

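The wrist view shows the boss top ring centred at about (280,160), the mark at (281,302), and the big pin tip inside the bore at about (280,130). The lever is held straight over the fixture, and the top view shows the eye at (285,211). I'll descend 4.5 cm and measure there.

```bash
python3 -m inch '0 0 0.004 0;0 0 0.008 0;0 0 0.01 0;0 0 0.01 0;0 0 0.008 0;0 0 0.004 0;0 0 0.001 0;0 0 0 0;0 0 0 0;0 0 0 0';python3 - <<'E'
from h import *
s=arm.sense(); print(s['ee_pos'],s['time'])
t=snap('top','top3.png')['img'];w=snap('wrist','w3.png')['img'];c=snap('scene','s3.png')['img']
I=lambda a,f:cv2.resize(a,None,fx=f,fy=f,interpolation=cv2.INTER_CUBIC)
A=I(w[80:330,200:360],2) # 320x500
B=I(t[195:270,180:305],3.5) # 437x262
C=I(c[200:330,205:325],2.5)[:325] # 300x325
m=np.zeros((600,800,3),np.uint8); m[:500,:320]=A; m[:262,325:325+437]=B[:262,:437]; m[270:595,325:625]=C
cv2.imwrite('pics/m3.png',m)
E
```

```text
time: 10.48
ee_pos: [425.1, 101.9, 107.0]
eef_rot: [[-0.264, 0.965, 0.001], [0.965, 0.264, -0.0], [-0.0, 0.001, -1.0]]
force: [0.2, -0.2, -4.4]
gripper_width: 15.0
grip_force: 78.4
[425.05520549 101.86154585 107.00902869] 10.4833
```

View pics/m3.png

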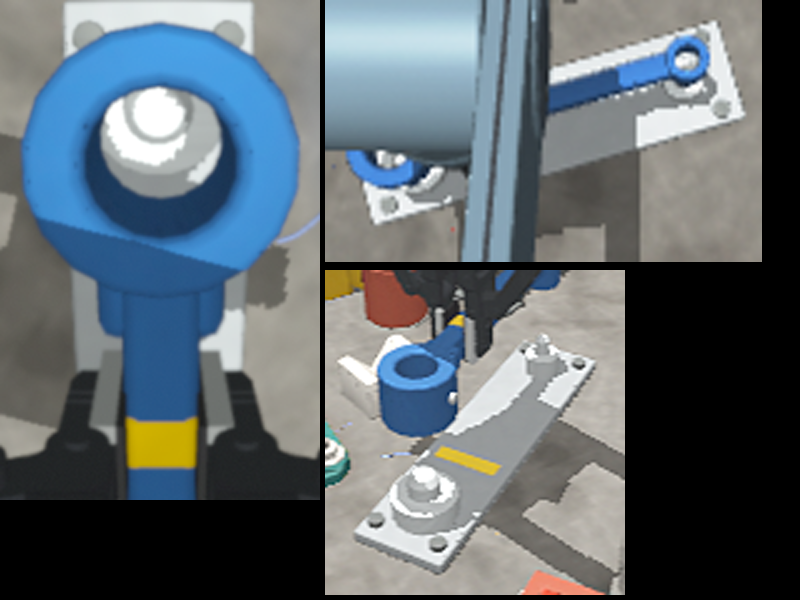

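In the montage, the wrist view has the boss top centred at (160,160), the mark at (162,443) and the big pin tip at (158,112). The top view has the eye at (687,60). The scene view has the boss top at (417,368), the big pin tip at (425,473) and the small pin tip at (543,341).

```bash
python3 - <<'E'
from h import *
s=arm.sense(); p=np.array(s['ee_pos']); R=np.array(s['eef_rot']); print(p)
w=cams.get_image('wrist');t=cams.get_image('top');c=cams.get_image('scene')
f=lambda u,s,o:(u+.5)/s-.5+o
W=lambda u,v,z:wpix(w,p,R,f(u,2,200),f(v,2,80),z)
T=lambda u,v,z:pix2plane(t,f(u-325,3.5,180),f(v,3.5,195),z)[:2]
C=lambda u,v,z:pix2plane(c,f(u-325,2.5,205),f(v-270,2.5,200),z)[:2]
wb,wm,wp=W(160,160,135),W(162,443,133),W(158,112,45)
print('wrist boss',wb,'mark',wm,'pin',wp,'boss-mark',np.hypot(*(wb-wm)),np.degrees(np.arctan2(*(wb-wm)[::-1])))
e=T(687,60,135); print('top eye',e)
cb,cp,cs=C(417,368,135),C(425,473,45),C(543,341,45); print('scene boss',cb,'pin',cp,'small',cs,np.hypot(*(cp-cs)))
print('plate line',C(467,460,10))
print('top pins', [408.27,159.92],[458.06,-22.98])
print('tool',R[:2,:2])
E
```

```text
[424.88501776 101.89018674 106.96316691]
wrist boss [408.76297387 160.19836092] mark [424.88221061 102.60216862] pin [407.97344746 160.41496163] boss-mark 59.80928991673409 105.63514592004535
top eye [458.41918058 -23.49703641]
scene boss [405.55551308 160.11643227] pin [406.95849405 157.79210688] small [452.7630482  -18.93854309] 182.5699313153355
plate line [424.41506262 100.39062986]
top pins [408.27, 159.92] [458.06, -22.98]
tool [[-0.26407157  0.96450261]
 [ 0.96450304  0.26407173]]
```

The bore is within 1 mm of the big pin (wrist view), the eye within 1 mm of the small pin (top view), and the underside is about 50 mm above the tips. I'll let it settle briefly and hand in.

```bash
python3 -m inch '0 0 0 0;0 0 0 0;0 0 0 0;0 0 0 0'; python3 -c "
from workcell import hand_in; print(hand_in())"
```

```text
time: 11.12
ee_pos: [424.6, 101.9, 106.6]
eef_rot: [[-0.264, 0.965, -0.0], [0.965, 0.264, 0.0], [0.0, -0.0, -1.0]]
force: [0.1, 0.2, -4.6]
gripper_width: 14.5
grip_force: 78.4
the job is handed in; nothing more can be done
None
```

The job is handed in at 11 s: the lever is held level and still over the fixture with about 50 mm of air above the pin tips, and bore and eye each measured within about 1 mm of their pins (the coarser scene camera put the bore nearer 3 mm off).

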